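# Fit the spring-button tool rest into its stand and clamp it

### The arm

A 6-joint arm with a two-finger parallel gripper is mounted at the origin on a cart in front of the work surface, level with it; the furniture and walls round the work are solid. World frame = base frame: x ahead of the robot, y to its left, z up, the work surface at z = 0. Lengths are in mm, angles in rad, forces in N, time in s.
With the tool pointing down it reaches from about 275 to 1000 mm from the base axis. Payload 8.4 kg.
Tool frame: the origin (TCP) lies at the very end of the fingers, on their centre line; the grasp point (between the pads) lies 19 mm behind it; z points along the fingers, y is the line along which they close (so a half turn about z gives the same grasp; the last joint's range is limited). The gripper opens to 85 mm and grips with 20 to 120 N. Pads are 22 mm wide; open, the fingers measure 114 mm over their backs; the gripper's body (76 mm by 85 mm) begins 54 mm behind the grasp point. The pads swing forward as they close: fully open they stand 13 mm farther back than shut.
Start: joints at [-1.297, 0.353, 1.633, -0, 1.155, -0.002], TCP at [170.196, -601.383, 231.281] pointing down, gripper open.
Joint ranges: [-2.63, 2.63], [-0.92, 2.1], [0.06, 2.66], [-1.3, 4.44], [0, 2.69], [-3.02, 3.02]. Speed limits (rad/s): [2.22, 2.22, 2.79, 3.14, 3.14, 3.14].

### API

Orientations are given as [roll, pitch, yaw] about the fixed x, y, z axes, in that order (R = Rz(yaw) Ry(pitch) Rx(roll)).
In Python, from rig import r, vision gives the robot as it stands. The module is installed in compiled form; this text tells all that it offers.
- The arm moves only by the tool play_rows, never from a script. Its argument "steps" is a list of rows, each an object with "delta_pos": the shift along the tool's x, y, z in cm, a list of three; "yaw": the turn about the tool's z in rad; "jaw": the opening in per cent of the stroke, from 0 (shut) to 100 (fully open). A call has exactly 8 rows; each row is the pose to reach, as a shift and turn from the pose commanded when the call began, along the tool's axes at that moment; what a row does not reach only later rows make up. A row lasts 1/10 s, in which the tool goes at most 50 mm and 8.59 degrees, less where a joint would pass 70% of its speed; a pose out of reach is approached as far as the arm can. A call with a gripper value outside its range is refused whole. The fingers move at their own pace and stop on an object; "grip_force" is the grip in N (left out, the last holds). Time passes only in rows, so rows that repeat a pose let the fingers close, or fill a call up. It gives the time, the measured TCP pose, the force, the opening and the grip force at its end, in the units of the state.
- r.sense(): the state, without advancing time (a new reading comes with each control period).
- vision.grab_frame(name): name is "side" or "top" or "wrist"; returns (picture, depth): 480x640x3 uint8, red, green, blue; 480x640 float32, mm along the optical axis (not along the pixel's ray), 0 where there is no reading.
- vision.calibration(name): a dict with "mtx" (3x3 intrinsics, pixels), "k1" (the pictures are not rectified: a ray, as slopes to the right and down, at radius r is drawn at 1 + k1 r^2 times it, then the intrinsics apply), "extrinsics" (4x4, takes a point from camera to world coordinates). Camera axes: x right, y down, z forward; pixel columns grow to the right and rows downward; lengths in mm; the calibration is good to about 2 mm. A picture is of the moment at which its call begins: read the wrist's pose just before it. calibration takes no time and is no camera call; for the wrist camera it gives the pose at the moment of the call.
- r.sign_off(): hands the job in; it is judged then, once.
Trained networks look in the newest picture that a camera, given by its name, has taken for a name from the list of things; names that differ only in an ending like _2 or _b are one class to them, and where a whole thing is asked for, a point or a joint stands for the part that bears it (a point fixed in the world has none). Each returns a list of dicts, best first, with "conf" (0 to 1); they miss things now and then, are a little off and sometimes report something else, mostly with a low value. They report only what shows in the picture. A call takes as long as a camera call. They do not tell look-alikes from the thing itself.
- vision.cut_out(camera, thing): "region" (480x640 bool, what is visible of it) and "uv" ([column, row] in pixels, amid what is visible of it).
- vision.landmark_of(camera, thing): "uv" ([column, row] in pixels: a listed point, or the origin of a listed thing).
The state is a dict: "clock": time; "qpos": joint angles; "qvel": joint speeds; "joint_efforts": joint torques, N m; "eef_pos": TCP position; "tcp_rot": TCP orientation; "contact_force": force on the tool from outside, world axes, zero at the start; "wrist_torque": the same for the moment, N m; "opening": opening from 0.0 (shut) to 1.0 (fully open); "grasp_force": force on a finger pad.
Only numpy, scipy, OpenCV 4.12 (cv2) and the standard library are available. Lean on these libraries where they do the work, as an engineer would, in place of code of your own. Each camera call takes 0.05 s, during which the arm holds its last target. There are 200 camera calls.

### The job

Take the T-shaped tool rest out of the wooden block and fit it into its steel stand: with its button on the side of the tube's window, hold the spring button flush so that it slips inside the tube's mouth, then, without forcing it, push the rest fully home until the button pops out through the window. Then swing the stand's clamp lever round to its other stop and let go; do not disturb the wax tin, the sanding block or the chisel lying near by.

Things in the scene. Friction and masses are not known exactly. Their poses are not given: they have to be found in the camera images.
- tool_rest: T-shaped steel tool rest, 0.17 to 0.29 kg: upright square post 22 x 22 mm, 98 mm long, with a dark crossbar on top (18 mm in x, 70 in y, 12 high); 110 mm high over all. The lowest 4 mm taper by 2 mm a side. Origin: centre of the lower end; z up, y along the crossbar. It starts upright in the wooden block's hole, end 6 mm above the bench, its spring button in the post's -x face.
- spring_button (a joint): Spring button in the post: a stiff brass bar, 10 mm wide, that slides in as one wherever it is pressed (it can be pinched flush by its upper half against the post's opposite face). Value in m: 0 = out, 7 mm proud; 0.007 = flush; 0.0075 = stop. Spring 2.5 N out, 5.3 N flush. Its square lower end sits on the tube's mouth unless pressed.
- button_middle (a point): Middle of the button along its length, on the post's -x face (moves with the post, not with the button): 57 mm above the post's lower end, 11 mm from the post's axis. The button is 24 mm long and ends 45 and 69 mm above the post's lower end.
- stand: Steel stand fixed to the bench: grey base plate 110 (x) x 90 (y) x 12 mm with an upright square tube in its middle, 34 mm outside, 24 mm inside, open on top. Origin: centre of the plate's underside at bench level; z is the tube's axis. The tube's inner floor, 12 mm above the bench, stops the post: home with its x and y along the stand's, the crossbar's top is 122 mm above the bench.
- tube_mouth (a point): Centre of the tube's mouth, 100 mm above the bench (inside 24 x 24 mm). Once the button's lower part is pressed in below the mouth the wall keeps it in and it rubs: pushing the post on down takes about 4 to 8 N.
- tube_window (a point): Middle of the window, 14 mm wide and 29 mm high (54.5 to 83.5 mm above the bench), in the tube's -x wall, which is 5 mm thick; point on its outer face. The button pops out through it when the post is home and then stands 1 mm proud of the tube.
- clamp_lever (a joint): Clamp lever on the stand's +y side; upright axis at x = 0, y = +31 mm of the stand. Value in rad: 0 = open, the arm pointing 35 degrees from the stand's +y towards its +x; grows anticlockwise seen from above to 1.2 at the other stop (34 degrees from +y towards -x), which is clamped. Starts at 0 to 0.3, stays where left, takes about 1.5 N at its knob.
- lever_knob (a point): Middle of the upright black grip at the end of the lever's arm, 16 mm in diameter and 38 mm high (33 to 71 mm above the bench), 65 mm from the lever's axis; this point is 59 mm above the bench and turns with the lever.
- keeper: Light wooden block fixed to the bench, 80 (x) x 70 (y) x 35 mm, with a square hole of 25 mm, 29 mm deep, in the middle of its top, in which the tool rest stands at the start. Origin: centre of its underside; z up.
- wax_tin: Bystander: round open tin of wax, 61 mm wide, 18 mm high, loose. Origin: centre of its underside.
- sanding_block: Bystander: sanding block of light wood, about 93 x 87 x 34 mm, loose. Origin: centre of its underside.
- chisel_02: Bystander: carving chisel with a reddish brown handle, 183 mm long (along its y), 79 mm wide as it lies, 23 mm high, loose. Origin: centre of its underside.
Not all that is in view belongs to the job. What is meant by the tool_rest is not red, and is the smaller of those in its own colour.

How it is judged:
By the outcome, as a careful person would: the job done as asked, in the order asked, and still so for the second after the job is handed in, with the robot touching nothing.
It also fails if it takes over 64 s, if anything falls off the work surface, if the arm or the gripper's body presses on something with over 40 N, if the wrist force passes 120 N, or if a joint passes its speed limit or range.

## Working session

There is one attempt and no reset: what is moved stays moved. The work goes in short steps, Python scripts to look and compute and a tool call to move; the robot and the scene stay as the last step left them, time stands still between calls to the robot, and variables do not carry over. Pictures are saved under pics/ and viewed, at most 10 in all, crops included, and the job is handed in when it is done.

Besides the shell and the picture viewer there is one more tool, called after ">>>" by a JSON object that holds its "op" and its "data", one argument or row to a line. play_rows: Moves the arm, as the interface text tells. Its arguments: {"type":"object","properties":{"steps":{"type":"array"},"grip_force":{"type":"number"}},"required":["steps"]}

```bash
mkdir -p pics; cat > h.py <<'E'
import numpy as np, cv2
from rig import r, vision
def ray(c,uv,cal=None):
    cal=cal or vision.calibration(c); K=np.array(cal['mtx']);E=np.array(cal['extrinsics'])
    d=np.array([(uv[0]-K[0,2])/K[0,0],(uv[1]-K[1,2])/K[1,1]]);u=d.copy()
    for _ in range(20): u=d/(1+cal['k1']*(u@u))
    return E[:3,3],E[:3,:3]@np.array([u[0],u[1],1.])
def atz(c,uv,z,cal=None):
    o,d=ray(c,uv,cal); return o+d*(z-o[2])/d[2]
def cloud(c,D,mask=None,cal=None):
    cal=cal or vision.calibration(c);K=np.array(cal['mtx']);E=np.array(cal['extrinsics'])
    m=(D>0) if mask is None else (D>0)&mask
    v,u=np.nonzero(m);d=np.stack([(u-K[0,2])/K[0,0],(v-K[1,2])/K[1,1]],1);w=d.copy()
    for _ in range(20): w=d/(1+cal['k1']*(w**2).sum(1))[:,None]
    z=D[m];P=np.c_[w*z[:,None],z]
    return P@E[:3,:3].T+E[:3,3],u,v
def save(n,p): cv2.imwrite('pics/'+n,cv2.cvtColor(p,cv2.COLOR_RGB2BGR))
E
cat > a.py <<'E'
from h import *
for c in ['top','side']:
    p,D=vision.grab_frame(c);save(c+'1.png',p);np.save(c+'1.npy',D)
    print(c,np.array(vision.calibration(c)['extrinsics']).round(2).tolist())
    for t in ['tool_rest','stand','keeper','wax_tin','sanding_block','chisel_02','clamp_lever']:
        for o in vision.cut_out(c,t)[:4]:
            P,_,_=cloud(c,D,o['region']);
            print(t,round(o['conf'],2),np.round(o['uv']),o['region'].sum(),np.percentile(P,[2,50,98],axis=0).round().tolist() if len(P) else '')
    for t in ['tube_mouth','button_middle','lever_knob','tube_window','stand','keeper','tool_rest']:
        for o in vision.landmark_of(c,t)[:3]:print('LM',t,round(o['conf'],2),np.round(o['uv'],1))
print(r.sense())
E
python3 a.py
```

```text
top [[-0.01, -0.99, 0.15, 413.81], [-1.0, 0.01, -0.0, -46.27], [0.0, -0.15, -0.99, 1169.94], [0.0, 0.0, 0.0, 1.0]]
tool_rest 0.96 [397. 252.] 540 [[534.0, -228.0, 31.0], [546.0, -194.0, 114.0], [560.0, -162.0, 119.0]]
tool_rest 0.9 [464. 279.] 643 [[475.0, -346.0, -2.0], [504.0, -315.0, 108.0], [540.0, -302.0, 113.0]]
tool_rest 0.6 [373. 331.] 1146 [[372.0, -172.0, 11.0], [418.0, -149.0, 155.0], [465.0, -133.0, 159.0]]
stand 0.93 [163. 249.] 2946 [[515.0, 192.0, -0.0], [570.0, 236.0, 13.0], [626.0, 321.0, 100.0]]
keeper 0.65 [389. 267.] 1211 [[507.0, -231.0, 4.0], [537.0, -188.0, 34.0], [588.0, -155.0, 39.0]]
wax_tin 0.8 [282. 189.] 825 [[665.0, -20.0, -3.0], [696.0, 8.0, 9.0], [724.0, 37.0, 19.0]]
sanding_block 0.75 [190. 168.] 1129 [[699.0, 154.0, 5.0], [736.0, 193.0, 27.0], [774.0, 234.0, 32.0]]
chisel_02 0.58 [296. 283.] 819 [[472.0, -82.0, 3.0], [502.0, -19.0, 16.0], [525.0, 88.0, 25.0]]
clamp_lever 0.73 [126. 231.] 255 [[577.0, 275.0, -2.0], [608.0, 311.0, 42.0], [623.0, 328.0, 74.0]]
LM tube_mouth 0.94 [150.3 245. ]
LM button_middle 0.9 [452.  282.2]
LM button_middle 0.73 [394
[... 1717 characters left out ...]
314.4]
{'clock': 1.5, 'qpos': array([-1.29739021e+00,  3.52990322e-01,  1.63340776e+00, -5.94977925e-06,
        1.15522526e+00, -2.37841065e-03]), 'qvel': array([ 0.00022249,  0.00039765, -0.00055682,  0.00136107, -0.00138653,
        0.00083412]), 'joint_efforts': array([-3.66011927e-04, -6.05166793e+01, -3.42439163e+01,  1.89438801e-04,
        1.27126219e-03, -6.57631730e-06]), 'eef_pos': array([ 170.19707514, -601.36926123,  231.28369078]), 'tcp_rot': array([-3.14156196e+00,  5.37030169e-06,  2.75786925e-01]), 'contact_force': array([-0.56814024, -0.10429712,  0.32036434]), 'wrist_torque': array([-0.04284236,  0.00935814,  0.00111446]), 'grasp_force': 0.0, 'opening': 1.0005979662372684}
```

```bash
python3 - <<'E'
import cv2
t=cv2.imread('pics/top1.png');s=cv2.imread('pics/side1.png')
cv2.imwrite('pics/t2.png',cv2.resize(t[130:370,80:500],None,fx=1.9,fy=1.9,interpolation=2))
cv2.imwrite('pics/s2.png',cv2.resize(s[150:390,170:420],None,fx=2.4,fy=2.4,interpolation=2))
E
```

```text
(no output)
```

View pics/t2.png

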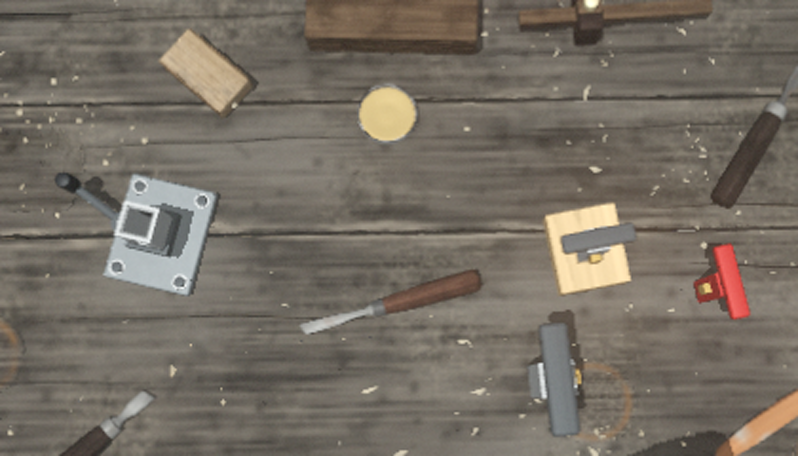

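View pics/s2.png

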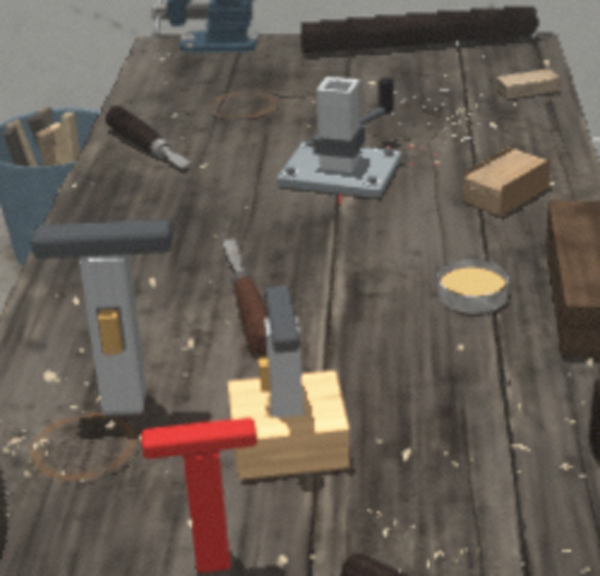

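The top picture shows the stand at about (163,249), and the small grey rest in the keeper at (390,262) with its button towards the robot. The decoys are the red T and a larger grey T standing free. The side view agrees. Next I fit the yaws.

```bash
cat > b.py <<'E'
from h import *
for c in ['top','side']:
    D=np.load(c+'1.npy');P,u,v=cloud(c,D)
    def box(n,x0,x1,y0,y1,z0,z1):
        m=(P[:,0]>x0)&(P[:,0]<x1)&(P[:,1]>y0)&(P[:,1]<y1)&(P[:,2]>z0)&(P[:,2]<z1);Q=P[m]
        if len(Q)<10: print(n,len(Q));return
        q=cv2.minAreaRect(Q[:,:2].astype(np.float32));print(c,n,len(Q),'c',np.round(q[0],1),'size',np.round(q[1],1),'ang',round(q[2],1),'zmed',np.median(Q[:,2]).round(1),'mean',Q.mean(0).round(1))
    box('bar',520,575,-240,-150,111,125)
    box('keep',490,605,-250,-140,29,41)
    box('tube',530,610,190,285,95,106)
    box('plate',500,640,170,300,7,17)
    box('knob',560,660,290,340,60,80)
    if c=='top':
        for uv,z in [((150.3,245),100),((114.5,226),59),((153.3,256.1),69),((164.4,253.9),0),((389.5,261.7),0),((389.8,261.8),6),((394.6,263.6),63)]: print(uv,atz(c,uv,z).round(1))
    else:
        for uv,z in [((313.1,183.7),100),((332.9,188.6),59),((305.2,198),69),((308,220.1),0),((288.7,336.4),0),((290.5,327.6),6),((284.2,305.5),63)]: print(uv,atz(c,uv,z).round(1))
E
python3 b.py
```

```text
top bar 400 c [ 548.2 -195. ] size [18.4 71. ] ang 9.8 zmed 115.5 mean [ 548.1 -194.7  115.5]
top keep 1132 c [ 548.5 -195.2] size [80.4 72.7] ang 9.9 zmed 34.8 mean [ 545.9 -193.3   34.8]
top tube 194 c [570.4 239.6] size [35.2 33.9] ang 76.0 zmed 99.0 mean [570.9 239.7  99.1]
top plate 1780 c [570.  237.5] size [ 93.7 109.6] ang 76.1 zmed 11.6 mean [567.4 234.3  11.7]
top knob 66 c [616.5 321.3] size [14.3 13.9] ang 14.1 zmed 70.0 mean [616.3 320.3  69.4]
(150.3, 245) [573.  242.8 100. ]
(114.5, 226) [615.9 321.4  59. ]
(153.3, 256.1) [556.8 245.   69. ]
(164.4, 253.9) [569.9 241.7   0. ]
(389.5, 261.7) [ 549.5 -200.6    0. ]
(389.8, 261.8) [ 548.6 -200.4    6. ]
(394.6, 263.6) [ 538.6 -201.7   63. ]
side bar 269 c [ 547.2 -198. ] size [17.7 72.8] ang 10.1 zmed 115.4 mean [ 547.6 -201.6  115.2]
side keep 953 c [ 547.2 -197.5] size [80.3 73.6] ang 10.1 zmed 34.3 mean [ 551.6 -202.6   34.2]
side tube 87 c [568.8 237.4] size [39.3 36.4] ang 77.3 zmed 98.2 mean [568.9 237.5  98.1]
side plate 619 c [569.  234.8] size [ 92.  110.3] ang 76.2 zmed 11.5 mean [571.2 224.4  11.5]
side knob 35 c [616.4 318.8] size [17.8 15.4] ang 89.9 zmed 66.9 mean [616.6 316.5  66.3]
(313.1, 183.7) [576.3 244.5 100. ]
(332.9, 188.6) [623.9 309.1  59. ]
(305.2, 198) [557.1 229.9  69. ]
(308, 220.1) [561.3 248.2   0. ]
(288.7, 336.4) [ 546.  -203.6    0. ]
(290.5, 327.6) [ 548.3 -186.5    6. ]
(284.2, 305.5) [ 540.8 -198.    63. ]
```

>>> {"op": "play_rows", "data": {
  "steps": [
    {"delta_pos":[4.2,-2.5,-0.3],"yaw":-0.14,"jaw":80},
    {"delta_pos":[8.4,-5.0,-0.6],"yaw":-0.28,"jaw":80},
    {"delta_pos":[12.6,-7.5,-0.9],"yaw":-0.42,"jaw":80},
    {"delta_pos":[16.8,-10,-1.2],"yaw":-0.56,"jaw":80},
    {"delta_pos":[21,-12.5,-1.5],"yaw":-0.7,"jaw":80},
    {"delta_pos":[25.2,-15,-1.8],"yaw":-0.84,"jaw":80},
    {"delta_pos":[29.4,-17.5,-2],"yaw":-0.98,"jaw":80},
    {"delta_pos":[33.6,-20,-2],"yaw":-1.12,"jaw":80}
  ]
}}

```text
clock: 2.3
eef_pos: [440.4, -316.0, 251.9]
tcp_rot: [3.141, 0.001, 1.402]
contact_force: [0.5, -1.2, 0.5]
opening: 0.8
grasp_force: 0.0
```

```bash
cat >> h.py <<'E'
def go(x,y,z,deg):
    s=r.sense();p=s['eef_pos'];a=s['tcp_rot'][2];R=cv2.Rodrigues(np.array([0,0,a]))[0]@np.diag([1,-1,-1.])
    d=(np.radians(deg)-a+np.pi)%(2*np.pi)-np.pi
    print('clock',round(s['clock'],2),'tcp',p.round(1),'deg',np.degrees(s['tcp_rot']).round(2),'F',s['contact_force'].round(2),'open',round(s['opening'],3),'q6',s['qpos'][5].round(2),'\n delta cm',(R.T@(np.array([x,y,z])-p)/10).round(2),'yaw',round(-d,3))
E
python3 -c "
from h import *
go(548,-196,250,99.9)"
```

```text
clock 2.3 tcp [ 440.4 -316.   251.9] deg [1.7994e+02 3.0000e-02 8.0300e+01] F [ 0.47 -1.2   0.48] open 0.8 q6 -0.46 
 delta cm [13.64  8.59  0.19] yaw -0.342
```

>>> {"op": "play_rows", "data": {
  "steps": [
    {"delta_pos":[3.4,2.15,0],"yaw":-0.085,"jaw":80},
    {"delta_pos":[6.8,4.3,0],"yaw":-0.17,"jaw":80},
    {"delta_pos":[10.2,6.45,0],"yaw":-0.255,"jaw":80},
    {"delta_pos":[13.6,8.6,0],"yaw":-0.34,"jaw":80},
    {"delta_pos":[13.6,8.6,0.5],"yaw":-0.34,"jaw":80},
    {"delta_pos":[13.6,8.6,0.5],"yaw":-0.34,"jaw":80},
    {"delta_pos":[13.6,8.6,0.5],"yaw":-0.34,"jaw":80},
    {"delta_pos":[13.6,8.6,0.5],"yaw":-0.34,"jaw":80}
  ]
}}

```text
clock: 3.1
eef_pos: [546.7, -199.4, 246.4]
tcp_rot: [-3.141, 0.0, 1.734]
contact_force: [-0.1, -1.0, 0.5]
opening: 0.798
grasp_force: 0.0
```

```bash
cat > c.py <<'E'
import sys
from h import *
n=sys.argv[1]; lo,hi=map(float,sys.argv[2:4]); kind=sys.argv[4]
go(548,-196,61,99.9)
cal=vision.calibration('wrist');p,D=vision.grab_frame('wrist');save(n+'.png',p)
P,u,v=cloud('wrist',D,None,cal);s=r.sense()['eef_pos']
m=(P[:,2]>lo)&(P[:,2]<hi)&(np.hypot(P[:,0]-s[0],P[:,1]-s[1])<90);Q=P[m]
print(len(Q))
if len(Q)>10:
    q=cv2.minAreaRect(Q[:,:2].astype(np.float32));print(np.round(q[0],1),np.round(q[1],1),round(q[2],1),Q.mean(0).round(1),np.median(Q[:,2]).round(1), 'px',u[m].min(),u[m].max(),v[m].min(),v[m].max())
for t in sys.argv[5:]:
    for o in vision.landmark_of('wrist',t)[:2]: print(t,o['conf'],np.round(o['uv'],1))
E
python3 c.py w1 108 122 bar button_middle tool_rest keeper
```

```text
clock 3.1 tcp [ 546.7 -199.4  246.4] deg [-1.7999e+02  1.0000e-02  9.9350e+01] F [-0.09 -0.98  0.52] open 0.798 q6 -0.52 
 delta cm [ 0.32  0.18 18.54] yaw -0.01
1896
[ 546.1 -195.6] [17.4 69.6] 9.8 [ 546.1 -193.9  115.6] 115.8 px 312 334 180 265
button_middle 0.83 [263.8 310.5]
button_middle 0.79 [312.9 207.5]
tool_rest 0.8 [271.9 296.5]
tool_rest 0.6 [207.2 137.1]
keeper 0.96 [326.3 200.9]
```

View pics/w1.png

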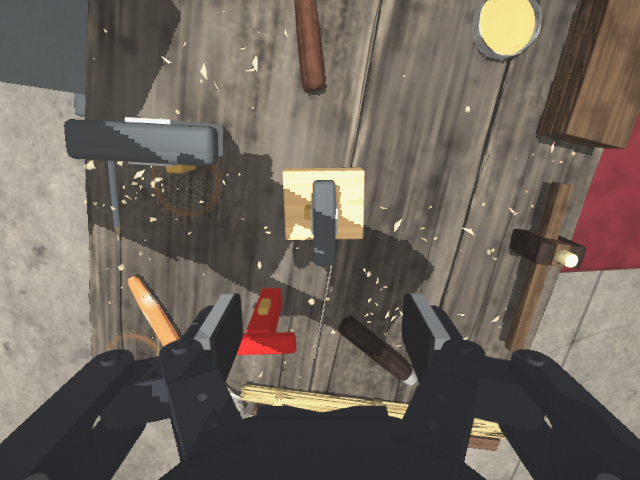

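The wrist view shows the crossbar at (324,222) with the button on its left, which is the −x side. The big grey T at (142,142) and the red T at (265,320) are clear of the descent.

>>> {"op": "play_rows", "data": {
  "steps": [
    {"delta_pos":[0.17,0.0,4.5],"yaw":-0.01,"jaw":80},
    {"delta_pos":[0.34,0.0,9],"yaw":-0.01,"jaw":80},
    {"delta_pos":[0.34,0.0,13],"yaw":-0.01,"jaw":80},
    {"delta_pos":[0.34,0.0,16],"yaw":-0.01,"jaw":80},
    {"delta_pos":[0.34,0,18],"yaw":-0.01,"jaw":80},
    {"delta_pos":[0.34,0,18.5],"yaw":-0.01,"jaw":80},
    {"delta_pos":[0.34,0,18.5],"yaw":-0.01,"jaw":60},
    {"delta_pos":[0.34,0,18.5],"yaw":-0.01,"jaw":50}
  ]
}}

```text
clock: 4.1
eef_pos: [547.7, -195.6, 62.5]
tcp_rot: [3.14, 0.001, 1.746]
contact_force: [0.1, -1.3, 0.0]
opening: 0.502
grasp_force: 0.0
```

```bash
python3 c.py w2 108 122 bar button_middle keeper
```

```text
clock 4.1 tcp [ 547.7 -195.6   62.5] deg [1.7991e+02 5.0000e-02 1.0001e+02] F [ 0.14 -1.32  0.04] open 0.502 q6 -0.52 
 delta cm [-0.05  0.03  0.15] yaw 0.002
18763
[ 544.3 -184.6] [112.5  48.5] 9.7 [ 545.  -185.9  116.5] 116.2 px 119 521 267 432
button_middle 0.64 [300.8 305.3]
keeper 0.73 [325.6 258.8]
```

View pics/w2.png

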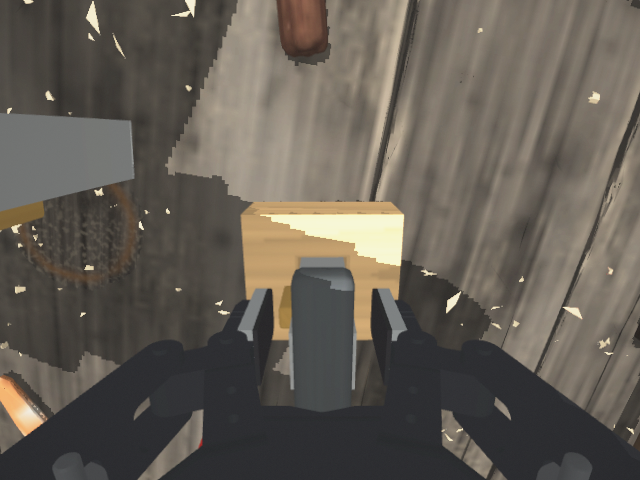

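>>> {"op": "play_rows", "data": {
  "grip_force": 40,
  "steps": [
    {"delta_pos":[0,0,0.1],"yaw":0,"jaw":30},
    {"delta_pos":[0,0,0.1],"yaw":0,"jaw":20},
    {"delta_pos":[0,0,0.1],"yaw":0,"jaw":10},
    {"delta_pos":[0,0,0.1],"yaw":0,"jaw":10},
    {"delta_pos":[0,0,0.1],"yaw":0,"jaw":10},
    {"delta_pos":[0,0,-1],"yaw":0,"jaw":10},
    {"delta_pos":[0,0,-2.5],"yaw":0,"jaw":10},
    {"delta_pos":[0,0,-4],"yaw":0,"jaw":10}
  ]
}}

```text
clock: 5.05
eef_pos: [546.7, -195.1, 102.5]
tcp_rot: [-3.141, -0.0, 1.746]
contact_force: [-0.2, -0.7, -1.8]
opening: 0.257
grasp_force: 39.7
```

```bash
python3 -c "
from h import *
go(570,238.5,215,76.1)"
```

```text
clock 5.05 tcp [ 546.7 -195.1  102.5] deg [-1.7998e+02 -1.0000e-02  1.0003e+02] F [-0.24 -0.7  -1.79] open 0.257 q6 -0.52 
 delta cm [ 42.29   9.84 -11.25] yaw 0.418
```

>>> {"op": "play_rows", "data": {
  "steps": [
    {"delta_pos":[0,0,-3],"yaw":0,"jaw":10},
    {"delta_pos":[0,0,-7],"yaw":0,"jaw":10},
    {"delta_pos":[2,0.5,-10],"yaw":0.05,"jaw":10},
    {"delta_pos":[6,1.4,-11.2],"yaw":0.1,"jaw":10},
    {"delta_pos":[10,2.3,-11.2],"yaw":0.15,"jaw":10},
    {"delta_pos":[14,3.2,-11.2],"yaw":0.2,"jaw":10},
    {"delta_pos":[18,4.2,-11.2],"yaw":0.25,"jaw":10},
    {"delta_pos":[22,5.1,-11.2],"yaw":0.3,"jaw":10}
  ]
}}

```text
clock: 5.85
eef_pos: [558.7, 32.0, 214.8]
tcp_rot: [3.14, -0.0, 1.444]
contact_force: [1.1, 0.3, -2.7]
opening: 0.254
grasp_force: 39.7
```

```bash
python3 -c "
from h import *
go(570,238.5,215,76.1)"
```

```text
clock 5.85 tcp [558.7  32.  214.8] deg [ 1.7992e+02 -1.0000e-02  8.2710e+01] F [ 1.12  0.29 -2.68] open 0.254 q6 0.18 
 delta cm [ 2.063e+01 -1.500e+00 -2.000e-02] yaw 0.115
```

>>> {"op": "play_rows", "data": {
  "steps": [
    {"delta_pos":[4,-0.3,0],"yaw":0.04,"jaw":10},
    {"delta_pos":[8,-0.6,0],"yaw":0.08,"jaw":10},
    {"delta_pos":[11,-1,0],"yaw":0.115,"jaw":10},
    {"delta_pos":[13,-1.2,0],"yaw":0.115,"jaw":10},
    {"delta_pos":[14,-1.5,0],"yaw":0.115,"jaw":10},
    {"delta_pos":[14,-1.5,0],"yaw":0.115,"jaw":10},
    {"delta_pos":[14,-1.5,0],"yaw":0.115,"jaw":10},
    {"delta_pos":[14,-1.5,0],"yaw":0.115,"jaw":10}
  ]
}}

```text
clock: 6.65
eef_pos: [561.3, 170.0, 213.5]
tcp_rot: [3.141, 0.0, 1.33]
contact_force: [-0.0, 0.2, -2.0]
opening: 0.252
grasp_force: 39.7
```

```bash
cat > d.py <<'E'
import sys
from h import *
n=sys.argv[1]
go(570,238.5,215,76.1)
cal=vision.calibration('wrist');p,D=vision.grab_frame('wrist');save(n+'.png',p)
P,u,v=cloud('wrist',D,None,cal)
s=r.sense()['eef_pos']
def rect(nm,m):
    Q=P[m]
    if len(Q)>10:
        q=cv2.minAreaRect(Q[:,:2].astype(np.float32));print(nm,len(Q),np.round(q[0],1),np.round(q[1],1),round(q[2],1),'med z',np.median(Q[:,2]).round(1), 'px',u[m].min(),u[m].max(),v[m].min(),v[m].max())
near=np.hypot(P[:,0]-570,P[:,1]-238.5)
rect('tube',(near<32)&(abs(P[:,2]-100)<4))
rect('plate',(near<80)&(abs(P[:,2]-12)<4))
ch=np.hypot(P[:,0]-s[0],P[:,1]-s[1])<45
for lo,hi in [(48,60)]:
    rect('bar',ch&(P[:,2]>s[2]+lo)&(P[:,2]<s[2]+hi)&(v<435)&(u>270)&(u<380))
for t in ['tube_mouth','tube_window','lever_knob']:
    for o in vision.landmark_of('wrist',t)[:1]: print(t,o['conf'],np.round(o['uv'],1),atz('wrist',o['uv'],{'tube_mouth':100,'tube_window':69,'lever_knob':59}[t],cal).round(1))
E
python3 d.py w3
```

```text
clock 6.65 tcp [561.3 170.  213.5] deg [1.7999e+02 2.0000e-02 7.6200e+01] F [-0.03  0.18 -1.97] open 0.252 q6 0.53 
 delta cm [ 6.86 -0.79 -0.15] yaw 0.002
tube 1239 [569.1 239.5] [33.2 34.1] 76.1 med z 99.6 px 286 334 114 163
plate 8455 [569.5 239.7] [ 89.7 110.3] 76.2 med z 11.9 px 253 373 87 185
bar 8996 [564.5 181.8] [45.9 33. ] 76.1 med z 268.1 px 271 379 270 411
tube_mouth 0.87 [310.9 137.6] [570.  240.2 100. ]
tube_window 0.87 [288.5 138.9] [551.9 243.5  69. ]
lever_knob 0.87 [343.1  11.9] [614.6 323.   59. ]
```

View pics/w3.png

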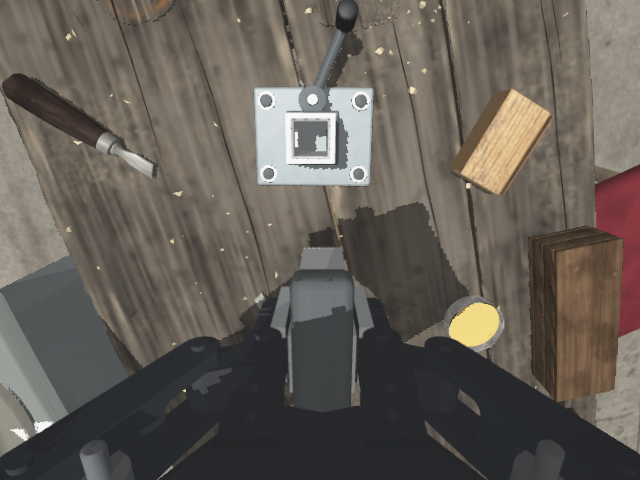

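```bash
cat > e.py <<'E'
from h import *
s=r.sense();cal=vision.calibration('wrist');p,D=vision.grab_frame('wrist');P,u,v=cloud('wrist',D,None,cal)
a=s['tcp_rot'][2];R=cv2.Rodrigues(np.array([0,0,a]))[0]@np.diag([1,-1,-1.])
T=(P-s['eef_pos'])@R   # tool frame
m=(u>285)&(u<362)&(v>240)&(v<400)&(T[:,2]<60)&(T[:,2]>-70)
T,u,v=T[m],u[m],v[m]
for row in range(244,330,5):
    k=v==row
    if k.any(): 
        c=k&(abs(u-322)<12); print(row,'u',u[k].min(),u[k].max(),'T mid',np.median(T[c],0).round(1),'y range',T[k][:,1].min().round(1),T[k][:,1].max().round(1))
E
python3 e.py
```

```text
249 u 303 341 T mid [10.2 -0.6 47.9] y range -11.3 10.0
254 u 302 342 T mid [10.1 -0.6 39.2] y range -11.3 10.2
259 u 301 343 T mid [10.2 -0.6 30.9] y range -11.5 10.3
264 u 300 343 T mid [10.3 -0.6 23.3] y range -11.5 9.9
269 u 299 344 T mid [ 34.5  -0.6 -45.9] y range -11.6 9.9
274 u 293 350 T mid [ 34.6  -0.6 -50. ] y range -8.9 7.6
279 u 291 352 T mid [ 34.2  -0.6 -52.6] y range -9.4 8.1
284 u 290 353 T mid [ 33.3  -0.6 -54. ] y range -9.4 8.2
289 u 286 361 T mid [ 32.2  -0.6 -54.7] y range -15.5 15.6
294 u 286 361 T mid [ 30.8  -0.6 -55. ] y range -15.1 15.3
299 u 286 361 T mid [ 29.3  -0.6 -55. ] y range -14.8 14.6
304 u 286 361 T mid [ 27.8  -0.7 -55. ] y range -14.4 14.2
309 u 286 361 T mid [ 26.3  -0.6 -54.9] y range -13.9 13.7
314 u 286 361 T mid [ 24.8  -0.6 -54.9] y range -13.7 13.4
319 u 286 361 T mid [ 23.   -0.6 -54.6] y range -13.1 12.9
324 u 286 361 T mid [ 21.6  -0.6 -54.8] y range -12.7 12.5
329 u 286 361 T mid [ 20.1  -0.6 -55. ] y range -12.7 12.5
```

>>> {"op": "play_rows", "data": {
  "steps": [
    {"delta_pos":[3,-0.4,0],"yaw":0.002,"jaw":10},
    {"delta_pos":[6,-0.7,0],"yaw":0.002,"jaw":10},
    {"delta_pos":[7.05,-0.82,0],"yaw":0.002,"jaw":10},
    {"delta_pos":[7.05,-0.82,0],"yaw":0.002,"jaw":10},
    {"delta_pos":[7.05,-0.82,2],"yaw":0.002,"jaw":10},
    {"delta_pos":[7.05,-0.82,4],"yaw":0.002,"jaw":10},
    {"delta_pos":[7.05,-0.82,5],"yaw":0.002,"jaw":10},
    {"delta_pos":[7.05,-0.82,5],"yaw":0.002,"jaw":10}
  ]
}}

```text
clock: 7.7
eef_pos: [569.1, 240.3, 161.8]
tcp_rot: [-3.139, 0.002, 1.328]
contact_force: [0.5, -0.2, -2.2]
opening: 0.255
grasp_force: 39.6
```

```bash
python3 -c "
from h import *
go(570.1,240.4,145,76.2)
p,D=vision.grab_frame('side');save('s3.png',cv2.resize(p[120:240,240:400],None,fx=4,fy=4,interpolation=2))"; python3 d.py w4
```

```text
clock 7.7 tcp [569.1 240.3 161.8] deg [-1.7986e+02  1.2000e-01  7.6100e+01] F [ 0.46 -0.2  -2.17] open 0.255 q6 0.64 
 delta cm [0.04 0.1  1.68] yaw -0.002
clock 7.75 tcp [569.8 240.8 163. ] deg [-1.7994e+02  6.0000e-02  7.6110e+01] F [ 0.05  0.14 -2.  ] open 0.256 q6 0.64 
 delta cm [-0.21  0.07 -5.2 ] yaw 0.0
tube 951 [570.3 244.3] [25.5 34. ] 75.7 med z 99.7 px 295 350 230 271
plate 7872 [569.1 239.8] [ 90.3 110.4] 75.9 med z 12.0 px 257 389 170 272
bar 8868 [573.  252.3] [46.3 32.6] 74.7 med z 217.6 px 271 379 271 411
tube_mouth 0.87 [324.  260.6] [569.8 238.4 100. ]
tube_window 0.92 [294.8 245.5] [550.1 243.2  69. ]
lever_knob 0.72 [360.6 108.9] [615.1 320.7  59. ]
```

View pics/s3.png

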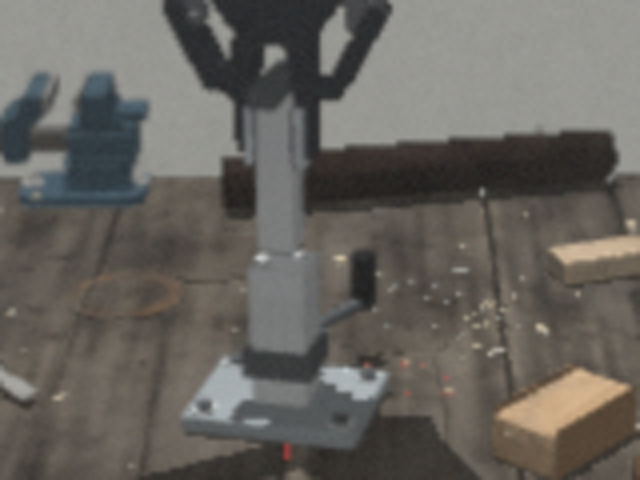

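The side view shows the post right above the tube's mouth, with the button pinched flush. Now I lower it gently.

>>> {"op": "play_rows", "data": {
  "steps": [
    {"delta_pos":[0,0,0.3],"yaw":0,"jaw":10},
    {"delta_pos":[0,0,0.6],"yaw":0,"jaw":10},
    {"delta_pos":[0,0,0.8],"yaw":0,"jaw":10},
    {"delta_pos":[0,0,1.0],"yaw":0,"jaw":10},
    {"delta_pos":[0,0,1.2],"yaw":0,"jaw":10},
    {"delta_pos":[0,0,1.4],"yaw":0,"jaw":10},
    {"delta_pos":[0,0,1.6],"yaw":0,"jaw":10},
    {"delta_pos":[0,0,1.6],"yaw":0,"jaw":10}
  ]
}}

```text
clock: 8.75
eef_pos: [569.9, 241.5, 146.9]
tcp_rot: [-3.141, 0.0, 1.329]
contact_force: [-0.0, -0.3, -2.2]
opening: 0.255
grasp_force: 39.7
```

>>> {"op": "play_rows", "data": {
  "steps": [
    {"delta_pos":[0,0,0.5],"yaw":0,"jaw":10},
    {"delta_pos":[0,0,1.0],"yaw":0,"jaw":10},
    {"delta_pos":[0,0,1.5],"yaw":0,"jaw":10},
    {"delta_pos":[0,0,2.0],"yaw":0,"jaw":10},
    {"delta_pos":[0,0,2.5],"yaw":0,"jaw":10},
    {"delta_pos":[0,0,3.0],"yaw":0,"jaw":10},
    {"delta_pos":[0,0,3.3],"yaw":0,"jaw":10},
    {"delta_pos":[0,0,3.3],"yaw":0,"jaw":10}
  ]
}}

```text
clock: 9.55
eef_pos: [569.8, 241.5, 113.5]
tcp_rot: [-3.141, 0.001, 1.329]
contact_force: [-0.3, -2.6, -3.7]
opening: 0.254
grasp_force: 39.6
```

>>> {"op": "play_rows", "data": {
  "steps": [
    {"delta_pos":[-0.08,0,0],"yaw":0,"jaw":10},
    {"delta_pos":[-0.08,0,0.15],"yaw":0,"jaw":10},
    {"delta_pos":[-0.08,0,0.3],"yaw":0,"jaw":10},
    {"delta_pos":[-0.08,0,0.45],"yaw":0,"jaw":10},
    {"delta_pos":[-0.08,0,0.6],"yaw":0,"jaw":10},
    {"delta_pos":[-0.08,0,0.75],"yaw":0,"jaw":10},
    {"delta_pos":[-0.08,0,0.9],"yaw":0,"jaw":10},
    {"delta_pos":[-0.08,0,0.9],"yaw":0,"jaw":10}
  ]
}}

```text
clock: 10.35
eef_pos: [569.8, 240.8, 105.0]
tcp_rot: [-3.141, 0.0, 1.329]
contact_force: [-0.0, 0.1, -2.3]
opening: 0.252
grasp_force: 39.6
```

>>> {"op": "play_rows", "data": {
  "steps": [
    {"delta_pos":[0,0,0.12],"yaw":0,"jaw":10},
    {"delta_pos":[0,0,0.25],"yaw":0,"jaw":10},
    {"delta_pos":[0,0,0.25],"yaw":0,"jaw":10},
    {"delta_pos":[0,0,0.25],"yaw":0,"jaw":35},
    {"delta_pos":[0,0,0.25],"yaw":0,"jaw":50},
    {"delta_pos":[0,0,0.25],"yaw":0,"jaw":60},
    {"delta_pos":[0,0,0.25],"yaw":0,"jaw":60},
    {"delta_pos":[0,0,-1],"yaw":0,"jaw":60}
  ]
}}

```text
clock: 11.15
eef_pos: [568.9, 240.4, 114.3]
tcp_rot: [-3.139, 0.002, 1.329]
contact_force: [-0.3, 0.0, -0.1]
opening: 0.601
grasp_force: 0.0
```

>>> {"op": "play_rows", "data": {
  "steps": [
    {"delta_pos":[0,0,-2],"yaw":0,"jaw":60},
    {"delta_pos":[0,0,-5],"yaw":0,"jaw":60},
    {"delta_pos":[0,0,-7.5],"yaw":0,"jaw":60},
    {"delta_pos":[0,0,-8],"yaw":0,"jaw":40},
    {"delta_pos":[0,0,-8],"yaw":0,"jaw":0},
    {"delta_pos":[0,0,-8],"yaw":0,"jaw":0},
    {"delta_pos":[0,0,-8],"yaw":0,"jaw":0},
    {"delta_pos":[0,0,-8],"yaw":0,"jaw":0}
  ]
}}

```text
clock: 11.95
eef_pos: [569.4, 240.6, 194.1]
tcp_rot: [-3.14, 0.001, 1.329]
contact_force: [-0.2, 1.4, -0.5]
opening: 0.004
grasp_force: 0.0
```

```bash
cat > f.py <<'E'
from h import *
go(569.5,240,160,76.2)
for c in ['side','top']:
    p,D=vision.grab_frame(c);save(f'{c}_{r.sense()["clock"]:.1f}.png',p)
    P,u,v=cloud(c,D);m=(np.hypot(P[:,0]-569.5,P[:,1]-240)<50)&(P[:,2]>106)&(P[:,2]<175)
    Q=P[m]
    if len(Q): print(c,len(Q),'z pct',np.percentile(Q[:,2],[5,25,50,75,95]).round(1),cv2.minAreaRect(Q[:,:2].astype(np.float32)))
E
python3 f.py
```

```text
clock 11.95 tcp [569.4 240.6 194.1] deg [-1.7991e+02  7.0000e-02  7.6130e+01] F [-0.21  1.44 -0.48] open 0.004 q6 0.64 
 delta cm [-0.05  0.03  3.41] yaw -0.001
side 300 z pct [110.5 122.9 138.9 155.9 158.2] ((570.462158203125, 235.79615783691406), (71.72586822509766, 23.433557510375977), 75.50187683105469)
top 314 z pct [116.7 152.2 155.8 157.5 159.6] ((567.703369140625, 228.41049194335938), (46.326316833496094, 24.406352996826172), 75.68465423583984)
```

>>> {"op": "play_rows", "data": {
  "steps": [
    {"delta_pos":[0,0,1.5],"yaw":0,"jaw":0},
    {"delta_pos":[0,0,3],"yaw":0,"jaw":0},
    {"delta_pos":[0,0,3.5],"yaw":0,"jaw":0},
    {"delta_pos":[0,0,3.8],"yaw":0,"jaw":0},
    {"delta_pos":[0,0,4.0],"yaw":0,"jaw":0},
    {"delta_pos":[0,0,4.2],"yaw":0,"jaw":0},
    {"delta_pos":[0,0,4.4],"yaw":0,"jaw":0},
    {"delta_pos":[0,0,4.5],"yaw":0,"jaw":0}
  ]
}}

```text
clock: 12.85
eef_pos: [570.2, 241.1, 151.0]
tcp_rot: [3.141, -0.001, 1.329]
contact_force: [-1.6, 0.3, 6.1]
opening: -0.002
grasp_force: 3.2
```

>>> {"op": "play_rows", "data": {
  "steps": [
    {"delta_pos":[0,0,0.3],"yaw":0,"jaw":0},
    {"delta_pos":[0,0,0.6],"yaw":0,"jaw":0},
    {"delta_pos":[0,0,0.9],"yaw":0,"jaw":0},
    {"delta_pos":[0,0,1.2],"yaw":0,"jaw":0},
    {"delta_pos":[0,0,1.5],"yaw":0,"jaw":0},
    {"delta_pos":[0,0,1.8],"yaw":0,"jaw":0},
    {"delta_pos":[0,0,2.0],"yaw":0,"jaw":0},
    {"delta_pos":[0,0,2.0],"yaw":0,"jaw":0}
  ]
}}

```text
clock: 13.65
eef_pos: [569.4, 241.0, 130.8]
tcp_rot: [-3.141, 0.0, 1.329]
contact_force: [-4.7, 0.6, 5.0]
opening: 0.0
grasp_force: 2.6
```

>>> {"op": "play_rows", "data": {
  "steps": [
    {"delta_pos":[0,0,0.15],"yaw":0,"jaw":0},
    {"delta_pos":[0,0,0.3],"yaw":0,"jaw":0},
    {"delta_pos":[0,0,0.45],"yaw":0,"jaw":0},
    {"delta_pos":[0,0,0.6],"yaw":0,"jaw":0},
    {"delta_pos":[0,0,0.7],"yaw":0,"jaw":0},
    {"delta_pos":[0,0,0.8],"yaw":0,"jaw":0},
    {"delta_pos":[0,0,0.87],"yaw":0,"jaw":0},
    {"delta_pos":[0,0,0.87],"yaw":0,"jaw":0}
  ]
}}

```text
clock: 14.45
eef_pos: [570.7, 241.0, 122.1]
tcp_rot: [3.14, -0.001, 1.329]
contact_force: [0.4, -0.8, 5.2]
opening: -0.004
grasp_force: 2.3
```

>>> {"op": "play_rows", "data": {
  "steps": [
    {"delta_pos":[0,0,0.05],"yaw":0,"jaw":0},
    {"delta_pos":[0,0,0.08],"yaw":0,"jaw":0},
    {"delta_pos":[0,0,0.1],"yaw":0,"jaw":0},
    {"delta_pos":[0,0,0.12],"yaw":0,"jaw":0},
    {"delta_pos":[0,0,0.12],"yaw":0,"jaw":0},
    {"delta_pos":[0,0,0.12],"yaw":0,"jaw":0},
    {"delta_pos":[0,0,0.12],"yaw":0,"jaw":0},
    {"delta_pos":[0,0,0.12],"yaw":0,"jaw":0}
  ]
}}

```text
clock: 15.25
eef_pos: [571.4, 241.3, 122.0]
tcp_rot: [3.139, -0.002, 1.329]
contact_force: [-1.1, -0.8, 12.5]
opening: -0.002
grasp_force: 6.1
```

>>> {"op": "play_rows", "data": {
  "steps": [
    {"delta_pos":[0,0,-2],"yaw":0,"jaw":0},
    {"delta_pos":[0,0,-5],"yaw":0,"jaw":0},
    {"delta_pos":[1,0.2,-6.5],"yaw":0.05,"jaw":20},
    {"delta_pos":[3.5,0.9,-6.5],"yaw":0.16,"jaw":50},
    {"delta_pos":[6,1.6,-6.5],"yaw":0.28,"jaw":50},
    {"delta_pos":[8.5,2.3,-6.5],"yaw":0.4,"jaw":50},
    {"delta_pos":[8.8,2.35,-6.5],"yaw":0.42,"jaw":50},
    {"delta_pos":[8.8,2.35,-6.5],"yaw":0.42,"jaw":50}
  ]
}}

```text
clock: 16.05
eef_pos: [613.6, 320.8, 184.7]
tcp_rot: [-3.141, 0.001, 0.911]
contact_force: [-0.1, -0.3, 0.4]
opening: 0.497
grasp_force: 0.0
```

```bash
cat > g.py <<'E'
from h import *
go(615,321,47,52)
for c in ['side','top','wrist']:
    cal=vision.calibration(c);p,D=vision.grab_frame(c);save(f'{c}_g.png',p)
    P,u,v=cloud(c,D,None,cal)
    def st(n,m):
        Q=P[m]
        if len(Q)>8: print(c,n,len(Q),'zmed',np.median(Q[:,2]).round(1),'max',np.percentile(Q[:,2],95).round(1),np.round(cv2.minAreaRect(Q[:,:2].astype(np.float32))[0],1),np.round(cv2.minAreaRect(Q[:,:2].astype(np.float32))[1],1))
    st('bar',(np.hypot(P[:,0]-569.5,P[:,1]-240)<45)&(P[:,2]>114)&(P[:,2]<135))
    st('knob',(np.hypot(P[:,0]-576.7,P[:,1]-269.9)<85)&(P[:,1]>295)&(P[:,2]>62)&(P[:,2]<78))
    for o in vision.landmark_of(c,'lever_knob')[:1]: print(c,o['conf'],np.round(o['uv']),atz(c,o['uv'],59,cal).round(1))
s=cv2.imread('pics/side_g.png')[130:240,250:360];w=cv2.imread('pics/wrist_g.png')
cv2.imwrite('pics/gg.png',np.hstack([cv2.resize(s,(400,400),interpolation=2),cv2.resize(w[:,80:560],(400,400))]))
E
python3 g.py
```

```text
clock 16.05 tcp [613.6 320.8 184.7] deg [-1.7998e+02  6.0000e-02  5.2180e+01] F [-0.09 -0.35  0.36] open 0.497 q6 1.14 
 delta cm [ 0.1   0.1  13.77] yaw 0.003
side bar 116 zmed 121.0 max 122.8 [569.3 235.2] [71.3 18.3]
side knob 32 zmed 67.8 max 71.2 [615.7 318.5] [15.6 16.7]
side 0.65 [333. 189.] [623.6 309.1  59. ]
top bar 411 zmed 121.3 max 124.3 [570.3 240.4] [71.5 18.4]
top knob 61 zmed 69.5 max 74.0 [616.5 321.7] [13.5 14. ]
top 0.49 [116. 224.] [620.6 319.4  59. ]
wrist bar 2188 zmed 121.7 max 122.8 [569.8 242.1] [68.  18.7]
wrist knob 357 zmed 70.5 max 71.8 [616.6 321.7] [14.8 15.3]
wrist 0.88 [322. 226.] [615.1 322.5  59. ]
```

View pics/gg.png

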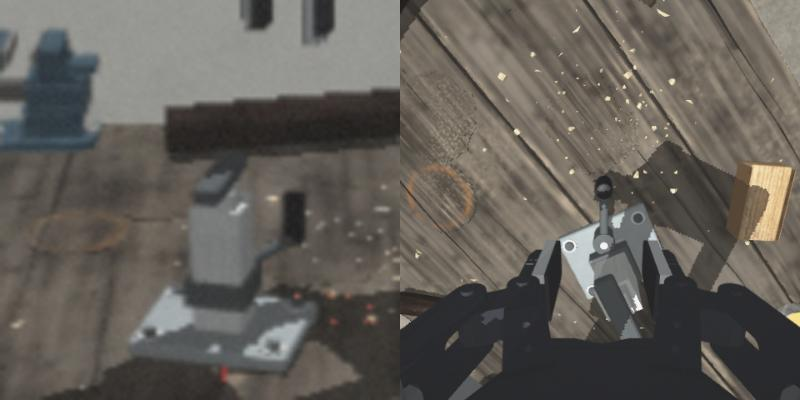

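The side view shows the rest home, with its top at 121.7 mm. The knob is at (602,187) in the wrist half, just ahead of the fingers. I descend round it.

>>> {"op": "play_rows", "data": {
  "steps": [
    {"delta_pos":[0.25,0.17,2],"yaw":0,"jaw":50},
    {"delta_pos":[0.25,0.17,5],"yaw":0,"jaw":50},
    {"delta_pos":[0.25,0.17,8],"yaw":0,"jaw":50},
    {"delta_pos":[0.25,0.17,11],"yaw":0,"jaw":50},
    {"delta_pos":[0.25,0.17,13],"yaw":0,"jaw":50},
    {"delta_pos":[0.25,0.17,13.7],"yaw":0,"jaw":40},
    {"delta_pos":[0.25,0.17,13.7],"yaw":0,"jaw":28},
    {"delta_pos":[0.25,0.17,13.7],"yaw":0,"jaw":28}
  ]
}}

```text
clock: 17.15
eef_pos: [617.4, 321.8, 49.6]
tcp_rot: [3.141, -0.001, 0.909]
contact_force: [-0.4, 0.2, 0.5]
opening: 0.275
grasp_force: 0.0
```

```bash
python3 - <<'E'
from h import *
go(616,321.5,47,52)
s=r.sense();p=s['eef_pos'];a=s['tcp_rot'][2];R=cv2.Rodrigues(np.array([0,0,a]))[0]@np.diag([1,-1,-1.])
ex=np.array([.971,-.240,0]);ey=np.array([.240,.971,0]);A=np.array([569.6,239.9,0])+31*ey;A[2]=47
k=p-A;phi0=np.degrees(np.arctan2(k@ex,k@ey));print('phi',phi0,np.hypot(k@ex,k@ey))
for f in np.linspace(phi0,-38,11)[1:]:
    q=A+65*(np.sin(np.radians(f))*ex+np.cos(np.radians(f))*ey)
    print(round(f,1),(R.T@(q-p)/10).round(2),'yaw',round(-np.radians(phi0-f),3))
E
```

```text
clock 17.15 tcp [617.4 321.8  49.6] deg [ 1.7996e+02 -8.0000e-02  5.2070e+01] F [-0.4   0.22  0.49] open 0.275 q6 1.14 
 delta cm [-0.11 -0.1   0.26] yaw 0.001
phi 24.089865846702462 65.66391103619543
17.9 [-0.1  -0.7   0.26] yaw -0.108
11.7 [-0.21 -1.4   0.26] yaw -0.217
5.5 [-0.4  -2.08  0.26] yaw -0.325
-0.7 [-0.66 -2.73  0.26] yaw -0.433
-7.0 [-0.99 -3.35  0.26] yaw -0.542
-13.2 [-1.39 -3.94  0.26] yaw -0.65
-19.4 [-1.84 -4.47  0.26] yaw -0.759
-25.6 [-2.35 -4.96  0.26] yaw -0.867
-31.8 [-2.91 -5.38  0.26] yaw -0.975
-38.0 [-3.52 -5.75  0.26] yaw -1.084
```

>>> {"op": "play_rows", "data": {
  "steps": [
    {"delta_pos":[-0.1,-0.7,0.2],"yaw":-0.11,"jaw":28},
    {"delta_pos":[-0.21,-1.4,0.2],"yaw":-0.22,"jaw":28},
    {"delta_pos":[-0.4,-2.08,0.2],"yaw":-0.325,"jaw":28},
    {"delta_pos":[-0.66,-2.73,0.2],"yaw":-0.433,"jaw":28},
    {"delta_pos":[-0.99,-3.35,0.2],"yaw":-0.54,"jaw":28},
    {"delta_pos":[-1.39,-3.94,0.2],"yaw":-0.65,"jaw":28},
    {"delta_pos":[-1.84,-4.47,0.2],"yaw":-0.76,"jaw":28},
    {"delta_pos":[-2.35,-4.96,0.2],"yaw":-0.867,"jaw":28}
  ]
}}

```text
clock: 17.95
eef_pos: [564.3, 334.1, 48.4]
tcp_rot: [3.138, -0.001, 1.781]
contact_force: [1.8, -0.7, -0.8]
opening: 0.283
grasp_force: 0.7
```

```bash
python3 - <<'E'
from h import *
s=r.sense();p=s['eef_pos'];a=s['tcp_rot'][2];R=cv2.Rodrigues(np.array([0,0,a]))[0]@np.diag([1,-1,-1.])
go(554,331,47,110)
ex=np.array([.971,-.240,0]);ey=np.array([.240,.971,0]);A=np.array([569.6,239.9,0])+31*ey;A[2]=p[2]
k=p-A;phi0=np.degrees(np.arctan2(k@ex,k@ey));print('phi',phi0,np.hypot(k@ex,k@ey))
for f in [-30,-33,-35,-36,-37,-38,-39,-40]:
    q=A+65*(np.sin(np.radians(f))*ex+np.cos(np.radians(f))*ey)
    print(f,(R.T@(q-p)/10).round(2),'yaw',round(-np.radians(phi0-f),3))
E
```

```text
clock 17.95 tcp [564.3 334.1  48.4] deg [ 1.7980e+02 -5.0000e-02  1.0202e+02] F [ 1.79 -0.7  -0.81] open 0.283 q6 0.32 
 delta cm [-0.09 -1.07  0.14] yaw -0.139
phi -25.123761238477055 65.40941893087604
-30 [-0.05 -0.55  0.  ] yaw -0.085
-33 [-0.09 -0.89  0.  ] yaw -0.137
-35 [-0.12 -1.12  0.  ] yaw -0.172
-36 [-0.14 -1.23  0.  ] yaw -0.19
-37 [-0.16 -1.34  0.  ] yaw -0.207
-38 [-0.18 -1.45  0.  ] yaw -0.225
-39 [-0.21 -1.56  0.  ] yaw -0.242
-40 [-0.23 -1.67  0.  ] yaw -0.26
```

>>> {"op": "play_rows", "data": {
  "steps": [
    {"delta_pos":[-0.05,-0.5,0],"yaw":-0.08,"jaw":28},
    {"delta_pos":[-0.09,-0.9,0],"yaw":-0.14,"jaw":28},
    {"delta_pos":[-0.12,-1.1,0],"yaw":-0.17,"jaw":28},
    {"delta_pos":[-0.14,-1.2,0],"yaw":-0.19,"jaw":28},
    {"delta_pos":[-0.16,-1.3,0],"yaw":-0.2,"jaw":28},
    {"delta_pos":[-0.17,-1.4,0],"yaw":-0.21,"jaw":28},
    {"delta_pos":[-0.17,-1.4,0],"yaw":-0.21,"jaw":28},
    {"delta_pos":[-0.17,-1.4,0],"yaw":-0.21,"jaw":28}
  ]
}}

```text
clock: 18.75
eef_pos: [552.0, 329.8, 47.5]
tcp_rot: [3.137, -0.0, 1.985]
contact_force: [6.4, 1.4, 2.5]
opening: 0.275
grasp_force: 2.9
```

>>> {"op": "play_rows", "data": {
  "steps": [
    {"delta_pos":[0,-0.08,0],"yaw":0,"jaw":28},
    {"delta_pos":[0,-0.15,0],"yaw":0,"jaw":28},
    {"delta_pos":[0,-0.15,0],"yaw":0,"jaw":28},
    {"delta_pos":[0,-0.15,0],"yaw":0,"jaw":28},
    {"delta_pos":[0,-0.15,0],"yaw":0,"jaw":28},
    {"delta_pos":[0,-0.15,0],"yaw":0,"jaw":28},
    {"delta_pos":[0,-0.15,0],"yaw":0,"jaw":28},
    {"delta_pos":[0,-0.15,0],"yaw":0,"jaw":28}
  ]
}}

```text
clock: 19.55
eef_pos: [551.9, 329.8, 47.7]
tcp_rot: [3.134, -0.0, 1.985]
contact_force: [9.4, 3.3, -0.2]
opening: 0.28
grasp_force: 5.2
```

>>> {"op": "play_rows", "data": {
  "steps": [
    {"delta_pos":[0,0.3,0],"yaw":0,"jaw":35},
    {"delta_pos":[0,0.45,0],"yaw":0,"jaw":50},
    {"delta_pos":[0,0.45,0],"yaw":0,"jaw":50},
    {"delta_pos":[0,0.45,-2],"yaw":0,"jaw":50},
    {"delta_pos":[0,0.45,-6],"yaw":0,"jaw":50},
    {"delta_pos":[0,0.45,-10],"yaw":0,"jaw":50},
    {"delta_pos":[0,0.45,-14],"yaw":0,"jaw":50},
    {"delta_pos":[0,0.45,-16],"yaw":0,"jaw":50}
  ]
}}

```text
clock: 20.35
eef_pos: [553.3, 330.7, 210.0]
tcp_rot: [3.138, -0.0, 1.986]
contact_force: [0.3, 0.4, 0.8]
opening: 0.502
grasp_force: 0.0
```

```bash
sed -i 's/go(615,321,47,52)/go(440,200,220,110)/' g.py; python3 g.py
```

```text
clock 20.35 tcp [553.3 330.7 210. ] deg [ 1.7981e+02 -3.0000e-02  1.1377e+02] F [0.29 0.4  0.81] open 0.502 q6 0.12 
 delta cm [ -7.39 -15.63  -1.  ] yaw 0.066
side bar 119 zmed 120.8 max 123.0 [568.7 234.8] [70.5 19. ]
top bar 414 zmed 121.2 max 124.7 [570.2 239.9] [70.8 18.3]
top knob 63 zmed 69.4 max 73.0 [556.  331.1] [14.2 14.7]
top 0.73 [107. 259.] [553.1 332.7  59. ]
wrist bar 2083 zmed 121.6 max 122.7 [568.7 240.9] [69.7 18.7]
wrist knob 311 zmed 70.4 max 71.9 [554.5 331. ] [15.1 14.8]
wrist 0.92 [322. 228.] [552.1 327.2  59. ]
```

>>> {"op": "play_rows", "data": {
  "steps": [
    {"delta_pos":[-1,-4,-0.5],"yaw":0,"jaw":50},
    {"delta_pos":[-3,-8,-1],"yaw":0,"jaw":50},
    {"delta_pos":[-5,-12,-1],"yaw":0,"jaw":50},
    {"delta_pos":[-7.4,-15.6,-1],"yaw":0,"jaw":50},
    {"delta_pos":[-9,-15.6,-1],"yaw":0,"jaw":50},
    {"delta_pos":[-9,-15.6,-1],"yaw":0,"jaw":50},
    {"delta_pos":[-9,-15.6,-1],"yaw":0,"jaw":50},
    {"delta_pos":[-9,-15.6,-1],"yaw":0,"jaw":50}
  ]
}}

```text
clock: 21.45
eef_pos: [446.1, 185.5, 215.8]
tcp_rot: [-3.141, -0.0, 1.986]
contact_force: [-1.2, 0.2, -0.2]
opening: 0.505
grasp_force: 0.0
```

```bash
python3 -c "
from h import *
p,D=vision.grab_frame('wrist');o=vision.cut_out('wrist','stand')[0]['uv'];print(o)
for t in ['button_middle','tube_window']:print(t,[(round(x['conf'],2),x['uv']) for x in vision.landmark_of('wrist',t)[:2]])
x,y=int(np.clip(o[0]-110,0,420)),int(np.clip(o[1]-90,0,300));save('v1.png',cv2.resize(p[y:y+180,x:x+220],None,fx=3.3,fy=3.3,interpolation=2))"
```

```text
Traceback (most recent call last):
IndexError: list index out of range
```

```bash
python3 -c "
from h import *
p,D=vision.grab_frame('wrist');save('v1.png',p[60:,160:])"
```

```text
(no output)
```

View pics/v1.png

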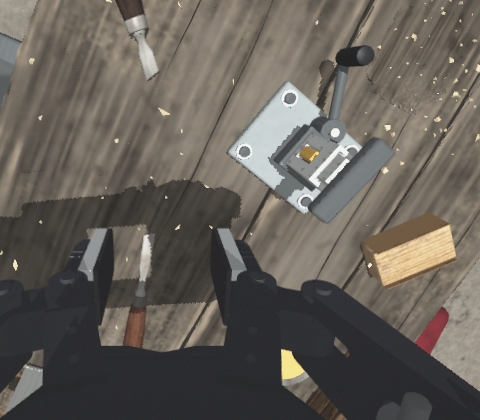

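The wrist view shows the brass button standing out through the window at (308,153) and the lever swung over, with its knob at (350,57). The bystanders are undisturbed.

```bash
python3 -c "
from rig import r
print(r.sign_off())"
```

```text
the job is handed in; nothing more can be done
None
```

The tool rest is fully home in the stand with its button out through the window, and the clamp lever is at its other stop; I handed the job in at about 21.5 s with the gripper clear and the bystanders untouched.

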